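Gauge the square-flanged bushing

TASK

Take the telescoping bore gauge out of its wooden cup by its knob and lower it upright into the brass bushing with the square flange until its stop plate sits on the rim, so that its plungers spring out against the wall. Then push the knob down to lock them, draw the gauge out with the size still locked in, and stand it upright back in its wooden cup.

Things in the scene. Friction and masses are not known exactly. Their poses are not given: they have to be found in the camera images.
- gauge: Steel bore gauge, 0.2-0.3 kg, upright in its cup. Origin: centre of its foot; z up. Heights over the foot: head 47 mm across, 0-50 mm (36 mm across at the foot); two brass plungers along x at 12 mm, 60 mm over the noses when free; stop plate 80 mm across, 50-56 mm; neck 18 mm across; knurled knob 28 mm across, 86-126 mm (8 mm lower when locked). Hold it by the knob, which is also the lock.
- lock (a joint): Travel of the gauge's knob, m: 0 = up, plungers free; from about 0.0068 = pushed down, plungers clamped where they are; hard stop just beyond. Stiff: it moves down at about 11-13 N and stays where left; entering the bore (under 7 N) and the gauge's weight do not move it. Locked too early, the gauge will not enter.
- plunger (a joint): How far each plunger is pushed in, m: 0 = free (60 mm over the noses), 0.007 = stop. Both move together on light springs, about 1 N each; the bushing's bore pushes each in by about 4 mm.
- bushing: Brass bushing with the SQUARE flange, fixed. Origin: centre of its underside, z up. Flange 110 x 110 x 12 mm, four bolts; upright tube, bore 52 mm, flaring over the top 18 mm to about 72 mm; rim 70 mm and bore floor 12 mm above the origin. Stop plate on rim: gauge foot 20 mm above the origin. A like bushing with a ROUND flange and a plain brass tube stand near: not to be measured.
- holder: The gauge's turned wooden cup, fixed, 50 mm tall, flared at the top. Origin: centre of its underside. Its floor, on which the gauge's foot stands, is 8 mm above the origin; inside 78 mm across, mouth 98 mm.
Things that resemble listed ones, but are neither listed nor needed, are in the scene too. Leave any purple look-alike of the holder alone.

How it is judged:
On the way, in this order (a step that is already met when the one before it is completed fails the run):
1. the gauge is down in the square-flanged bushing, its plungers sprung against the wall, the knob still up (z of gauge in the frame of bushing below 0.026 m and horizontal distance between gauge and bushing below 0.01 m and value of joint lock below 0.004 m and value of joint plunger above 0.002 m), for 0.1 s.
2. the knob is pushed down while the gauge is in the bushing (z of gauge in the frame of bushing below 0.026 m and horizontal distance between gauge and bushing below 0.01 m and value of joint lock above 0.006 m), for 0.1 s.
3. the gauge is drawn out of the bushing, still locked at the bore's size (z of gauge in the frame of bushing above 0.07 m and value of joint lock above 0.006 m and value of joint plunger above 0.002 m), for 0.1 s.
At the end, for the whole second after the job is handed in: The gauge stands at rest in its wooden cup: foot within 8 mm of the cup's floor and 18 mm of its centre, upright within 11 degrees, knob still down (more than 6 mm) and plungers still held in by more than 2 mm, as the bore set them (horizontal distance between gauge and holder below 0.018 m and z of gauge in the frame of holder below 0.016 m and angle between gauge's own z axis and vertical below 0.2 rad and value of joint lock above 0.006 m and value of joint plunger above 0.002 m and linear speed of gauge below 0.02 m/s); the robot touches nothing.
It also fails if it takes over 58 s, if anything falls off the work surface, if the arm or the gripper's body presses on something with over 40 N, if the wrist force passes 120 N, or if a joint passes its speed limit or range.

ROBOT

A 6-joint arm with a two-finger parallel gripper is mounted at the origin on the work surface. World frame = base frame: x ahead of the robot, y to its left, z up, the work surface at z = 0. Lengths are in m, angles in rad, forces in N, time in s.
With the tool pointing down it reaches from about 0.275 to 0.75 m from the base axis. Payload 10.2 kg.
Tool frame: the origin (TCP) lies midway between the tips of the shut fingers; the grasp point (between the pads) lies 19 mm behind it (env.hold_point_z is the distance from the TCP to the grasp point, in m); x points along the fingers, z is the direction in which the jaws open and shut, and the axes are right-handed (so a half turn about x gives the same grasp; the last joint's range is limited). The gripper opens to 85 mm and grips with 20 to 120 N. Pads are 22 mm wide; open, the fingers measure 114 mm over their backs; the gripper's body (76 mm by 85 mm) begins 54 mm behind the grasp point. The pads swing forward as they close: fully open they stand 13 mm farther back than shut.
Start: joints at [-1.462, 0.313, 1.498, -0, 1.331, -0.223], TCP at [0.171, -0.496, 0.231] pointing down, gripper open.
Joint ranges: [-2.94, 2.94], [-0.97, 2.17], [0.19, 2.56], [-1.23, 4.37], [0.02, 3.11], [-2.88, 2.88]. Speed limits (rad/s): [2.39, 2.39, 3.01, 3.14, 3.14, 3.14].

INTERFACE

Orientations are given as a unit quaternion [x, y, z, w].
In Python, from bench import env, kinematics, monitor, eyes, job gives the robot as it stands. The module is installed in compiled form; this text tells all that it offers. Calls block until the motion is done:
- env.reach(position, orientation): joint-space move of the TCP to a pose.
- env.movel(position, velocity=0.15, frame=None, guard=None): straight line of the TCP; frame=None keeps the orientation; velocity is the mean speed in m/s. With guard (N) it stops when the force on the tool has changed by that much, and returns True; else False.
- env.set_joints(angles): joint-space move.
- env.release() and env.close_gripper(effort=None): open the fingers fully, or close them until they stop; effort is the grip in N (None keeps the last).
- env.hold(seconds).
- kinematics.ik(position, orientation): joint angles nearest the present ones, or None.
- monitor.sense(): the state.
- eyes.grab_frame(name): name is "scene" or "top" or "wrist"; returns a dict with "frame" (384x512x3 uint8, red, green, blue), "mtx" (3x3 intrinsics, pixels), "view" (4x4, takes a point from world to camera coordinates). Camera axes: x right, y down, z forward; pixel columns grow to the right and rows downward; lengths in m; the calibration is good to about 2 mm. A picture is of the moment at which its call begins. There is no depth.
A pose or a line that the arm cannot do raises env.MotionError and nothing moves.
- job.hand_in(): hands the job in, once; it reports no verdict.
The state is a dict: "clock": time; "joints": joint angles; "qvel": joint speeds; "joint_efforts": joint torques, N m; "position": TCP position; "ee_rot": TCP orientation; "contact_force": force on the tool from outside, world axes, zero at the start; "ft_torque": the same for the moment, N m; "finger_gap": opening from 0.0 (shut) to 1.0 (fully open).
Only numpy, scipy, OpenCV 4.12 (cv2) and the standard library are available. Lean on these libraries where they do the work, as an engineer would, in place of code of your own. Each camera call takes 0.05 s, during which the arm holds its last target.

## Working session

There is one attempt and no reset: what is moved stays moved. The work goes in short steps, each a Python script; the robot and the scene stay as the last script left them, time stands still between calls to the robot, and variables do not carry over. Pictures are saved under pics/ and viewed, and the job is handed in when it is done.

```bash
mkdir -p pics && python3 - <<'E'
from bench import env, kinematics, monitor, eyes, job
import cv2, numpy as np
for n in ["scene","top","wrist"]:
    d=eyes.grab_frame(n); cv2.imwrite(f"pics/{n}0.png",d["frame"][:,:,::-1])
    np.savez(f"{n}0.npz",**d)
    print(n,np.round(d["mtx"],1).tolist(),np.round(d["view"],3).tolist())
s=monitor.sense(); print({k:np.round(v,3).tolist() for k,v in s.items()}, env.hold_point_z)
E
```

```text
scene [[354.9, 0.0, 255.9], [0.0, 354.9, 192.0], [0.0, 0.0, 1.0]] [[-0.733, 0.68, 0.013, 0.362], [0.575, 0.63, -0.522, -0.263], [-0.363, -0.375, -0.853, 0.929], [0.0, 0.0, 0.0, 1.0]]
top [[426.5, 0.0, 253.7], [0.0, 426.5, 191.7], [0.0, 0.0, 1.0]] [[-0.01, -1.0, 0.025, 0.001], [-0.995, 0.007, -0.098, 0.499], [0.098, -0.026, -0.995, 0.96], [0.0, 0.0, 0.0, 1.0]]
wrist [[285.8, 0.0, 255.8], [0.0, 285.8, 199.7], [0.0, 0.0, 1.0]] [[0.326, -0.945, -0.001, -0.525], [-0.912, -0.315, 0.263, -0.034], [-0.249, -0.085, -0.965, 0.377], [0.0, 0.0, 0.0, 1.0]]
{'clock': 0.15, 'joints': [-1.462, 0.313, 1.498, 0.0, 1.331, -0.223], 'qvel': [-0.001, -0.002, -0.003, -0.0, -0.001, 0.001], 'joint_efforts': [0.002, -41.237, -25.98, -0.0, 0.003, -0.0], 'position': [0.171, -0.496, 0.231], 'ee_rot': [0.411, 0.576, -0.41, 0.575], 'contact_force': [0.608, -0.282, 0.114], 'ft_torque': [-0.032, 0.036, 0.046], 'finger_gap': 1.001} 0.0187
```

View pics/scene0.png

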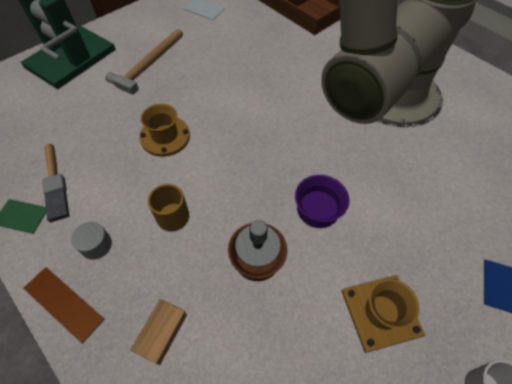

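View pics/top0.png

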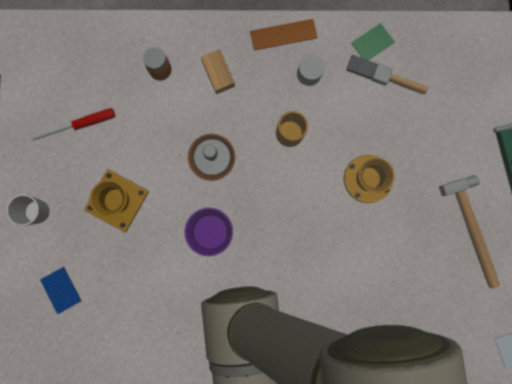

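View pics/wrist0.png

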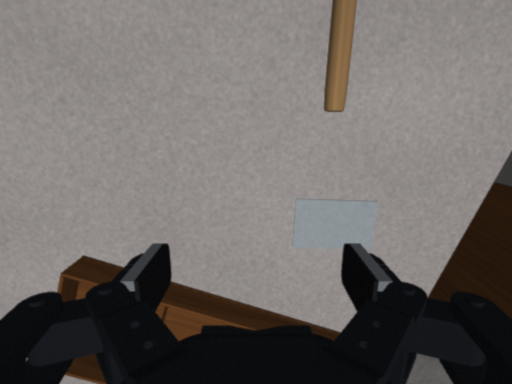

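The scene shows these candidates (top-view pixels):
- **Gauge in its brown cup:** (211,155). The purple cup at (209,231) is the look-alike to leave alone.
- **Bushings:** the square flange is at (116,200). The round flange at (370,178) and plain tube at (291,128) are decoys.
- **Other round objects:** grey cylinders at (311,69), (157,62) and (28,210).

I choose (211,155) and (116,200), and will check both in close crops.

```bash
python3 - <<'E'
import cv2, numpy as np
t=cv2.imread("pics/top0.png"); s=cv2.imread("pics/scene0.png")
a=cv2.resize(t[120:190,175:250],None,fx=5,fy=5,interpolation=cv2.INTER_CUBIC)[:350,:375]
b=cv2.resize(t[160:240,75:160],None,fx=4.375,fy=4.375,interpolation=cv2.INTER_CUBIC)[:350,:371]
cv2.imwrite("pics/crop1.png",np.hstack([a,b]))
a=cv2.resize(s[210:285,215:300],None,fx=4.4,fy=4.4,interpolation=cv2.INTER_CUBIC)[:330]
b=cv2.resize(s[270:355,335:430],None,fx=3.9,fy=3.9,interpolation=cv2.INTER_CUBIC)[:330]
cv2.imwrite("pics/crop2.png",np.hstack([a,b]));print(a.shape,b.shape)
E
```

```text
(330, 374, 3) (330, 370, 3)
```

View pics/crop1.png

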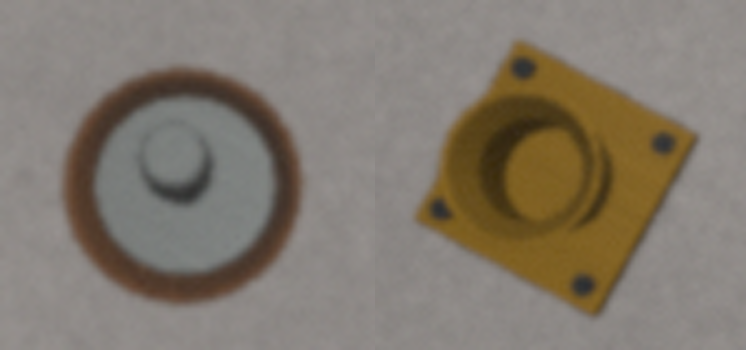

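View pics/crop2.png

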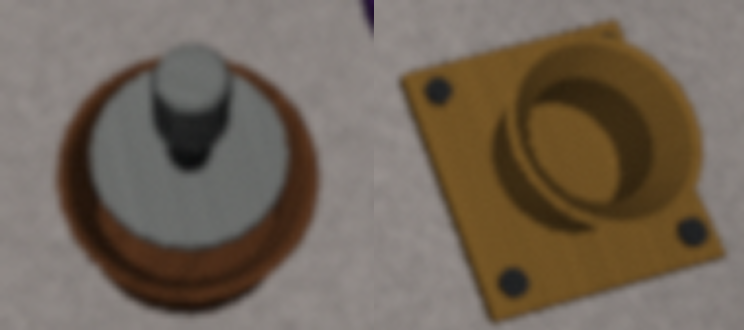

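Both crops match the descriptions: a brown cup holding a grey plate and knob, and a square flange with four bolts and a flared tube. Next I compute positions from both views.

```bash
cat > h.py <<'E'
import numpy as np
def ray(d,uv,z):
    K=d["mtx"];V=d["view"];R=V[:3,:3];t=V[:3,3]
    c=-R.T@t; r=R.T@np.linalg.solve(K,[uv[0],uv[1],1.0])
    return c+r*(z-c[2])/r[2]
def proj(d,p):
    p=np.atleast_2d(p); q=(d["view"][:3,:3]@p.T).T+d["view"][:3,3]; q=q@d["mtx"].T; return q[:,:2]/q[:,2:]
E
python3 - <<'E'
import numpy as np
from h import *
T=np.load("top0.npz");S=np.load("scene0.npz")
def P(o,s,x,y,off=0): return ((x-off+.5)/s-.5+o[0],(y+.5)/s-.5+o[1])
a=lambda x,y:P((175,120),5,x,y); b=lambda x,y:P((75,160),4.375,x,y,375)
c=lambda x,y:P((215,210),4.4,x,y); e=lambda x,y:P((335,270),3.9,x,y,374)
f=lambda d,uv,z:np.round(ray(d,uv,z)*1000,1)
print("top cup rim",f(T,a(182.5,186),.05),f(T,a(63,186),.05),f(T,a(302,186),.05))
print("plate",f(T,a(184.5,185),.064)); print("knob",f(T,a(175,152),.134))
print("sc plate",f(S,c(189.5,155),.064)); print("knob",f(S,c(190,77),.134))
A=np.array([f(T,b(*q),.012) for q in [(519,42),(698,135),(598,316),(416,216)]]);print("flange top",A.tolist(),A.mean(0), np.linalg.norm(A-np.roll(A,1,0),axis=1))
A=np.array([f(S,e(*q),.012) for q in [(401,77),(616,22),(726,256),(492,321)]]);print("flange sc",A.tolist(),A.mean(0), np.linalg.norm(A-np.roll(A,1,0),axis=1))
print("rim top",f(T,b(520,167),.07)); print("rim sc",f(S,e(608,129),.07))
E
```

```text
top cup rim [576.5  92.8  50. ] [576.8 146.6  50. ] [576.2  38.8  50. ]
plate [574.4  90.9  64. ]
knob [575.5  89.7 134. ]
sc plate [576.8  92.3  64. ]
knob [576.9  90.9 134. ]
flange top [[555.4, 336.3, 12.0], [504.9, 240.9, 12.0], [409.7, 291.8, 12.0], [463.1, 388.0, 12.0]] [483.275 314.25   12.   ] [105.79309996 107.94169723 107.95299903 110.02726935]
flange sc [[508.2, 242.8, 12.0], [412.5, 295.3, 12.0], [464.1, 389.9, 12.0], [560.1, 336.6, 12.0]] [486.225 316.15   12.   ] [107.20097947 109.15466092 107.75769114 109.80387061]
rim top [483.6 316.   70. ]
rim sc [483.8 317.4  70. ]
```

Both views agree within about 2–3 mm. The gauge and cup are near (0.576, 0.0915) and the bushing is near (0.4845, 0.316). Flange edges come out at 106–110 mm against 110 given, and the cup mouth is plausible. I'll move above the gauge and check with the wrist camera.

```bash
cat >> h.py <<'E'
from scipy.spatial.transform import Rotation as Rn
def down(phi):
    x=np.array([0,0,-1.]);z=np.array([np.cos(phi),np.sin(phi),0]);y=np.cross(z,x)
    return Rn.from_matrix(np.c_[x,y,z]).as_quat()
E
python3 - <<'E'
from bench import env, kinematics, monitor, eyes, job
import cv2
from h import *
s=monitor.sense();M=Rn.from_quat(s["ee_rot"]).as_matrix();print(np.round(M,3).tolist())
for deg in range(-180,180,30):
    q=kinematics.ik([.576,.0915,.26],down(np.radians(deg))); q2=kinematics.ik([.4845,.316,.26],down(np.radians(deg)))
    print(deg,None if q is None else np.round(q,2),None if q2 is None else np.round(q2,2))
E
```

```text
[[-0.0, 0.945, 0.326], [0.001, 0.326, -0.945], [-1.0, 0.0, -0.001]]
-180 None [ 0.38  0.41  1.28 -0.    1.45 -2.77]
-150 [-0.04  0.43  1.26 -0.    1.45  2.57] None
-120 [-0.04  0.43  1.26 -0.    1.45  2.05] [ 0.38  0.41  1.28 -0.    1.45  2.47]
-90 [-0.04  0.43  1.26 -0.    1.45  1.53] [ 0.38  0.41  1.28 -0.    1.45  1.95]
-60 [-0.04  0.43  1.26  0.    1.45  1.  ] [ 0.38  0.41  1.28 -0.    1.45  1.42]
-30 [-0.04  0.43  1.26 -0.    1.45  0.48] [ 0.38  0.41  1.28 -0.    1.45  0.9 ]
0 [-0.04  0.43  1.26 -0.    1.45 -0.04] [ 0.38  0.41  1.28 -0.    1.45  0.38]
30 [-0.04  0.43  1.26 -0.    1.45 -0.57] [ 0.38  0.41  1.28 -0.    1.45 -0.15]
60 [-0.04  0.43  1.26  0.    1.45 -1.09] [ 0.38  0.41  1.28 -0.    1.45 -0.67]
90 [-0.04  0.43  1.26 -0.    1.45 -1.61] [ 0.38  0.41  1.28 -0.    1.45 -1.2 ]
120 [-0.04  0.43  1.26 -0.    1.45 -2.14] [ 0.38  0.41  1.28 -0.    1.45 -1.72]
150 [-0.04  0.43  1.26 -0.    1.45 -2.66] [ 0.38  0.41  1.28  0.    1.45 -2.24]
```

```bash
python3 - <<'E'
from bench import env, kinematics, monitor, eyes, job
import cv2
from h import *
env.reach([.576,.0915,.26],down(0.))
d=eyes.grab_frame("wrist");np.savez("w1.npz",**d);cv2.imwrite("pics/w1.png",d["frame"][:,:,::-1])
s=monitor.sense();print(s["clock"],s["position"],s["contact_force"])
print(proj(d,[[.576,.0915,.05],[.576,.0915,.064],[.576,.0915,.134],[.4845,.316,.07]]))
E
```

```text
2.7333 [0.57608996 0.09074644 0.25993893] [ 0.63474954  0.13178738 -0.27232467]
[[255.37641123 176.38341569]
 [255.35945876 178.53702798]
 [255.24978949 192.4692292 ]
 [161.0603113  -47.05741851]]
```

View pics/w1.png

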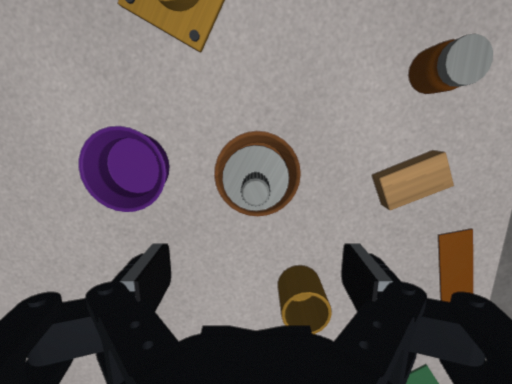

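The wrist view puts the knob at (256,191) and the plate at (255,178), within about 1 px of the prediction. I'll descend and grasp.

```bash
python3 - <<'E'
from bench import env, kinematics, monitor, eyes, job
import cv2
from h import *
print(env.movel([.576,.091,.096],velocity=.12,guard=8))
env.close_gripper(70)
s=monitor.sense();print(s["clock"],s["position"],s["contact_force"],s["finger_gap"])
env.movel([.576,.091,.12],velocity=.05)
d=eyes.grab_frame("scene");cv2.imwrite("pics/s2.png",d["frame"][:,:,::-1])
env.movel([.576,.091,.226],velocity=.12)
s=monitor.sense();print(s["clock"],s["position"],s["contact_force"],s["finger_gap"])
for n in ["scene","wrist"]:
    d=eyes.grab_frame(n);np.savez(n+"3.npz",**d);cv2.imwrite(f"pics/{n}3.png",d["frame"][:,:,::-1])
a=cv2.imread("pics/scene3.png")[130:290,190:350]
cv2.imwrite("pics/s3c.png",cv2.resize(a,None,fx=3.5,fy=3.5,interpolation=cv2.INTER_CUBIC))
E
```

```text
False
4.825 [0.57595597 0.091034   0.09616937] [-1.36694425  0.40189504  2.33276715] 0.3071903630463398
6.5417 [0.57565755 0.09099474 0.22510985] [ 0.25385087  1.08871189 -3.02326318] 0.31095624665586236
```

View pics/s3c.png

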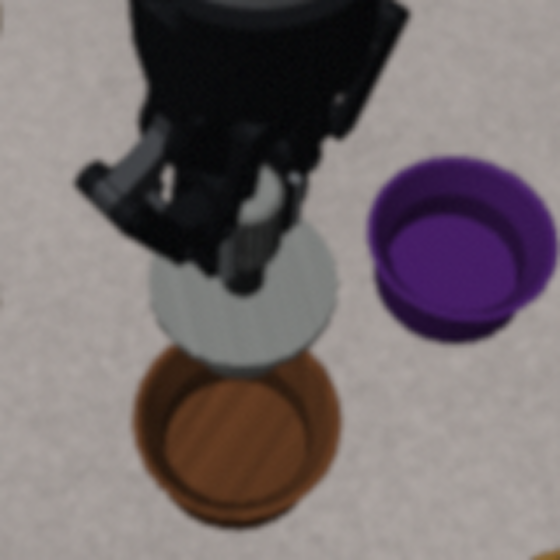

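View pics/wrist3.png

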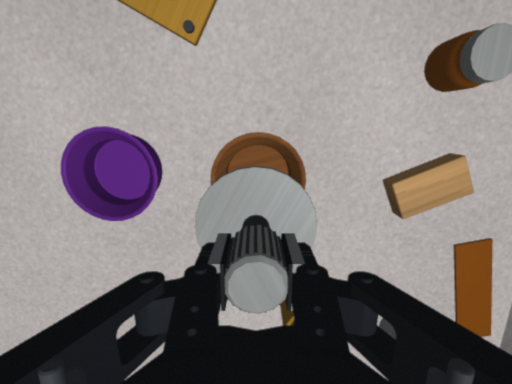

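The gauge is held upright, with 3.0 N of weight on the wrist. I'll check its in-hand offset, then carry it over the bushing.

```bash
python3 - <<'E'
from bench import env, kinematics, monitor, eyes, job
import cv2
from h import *
d=np.load("wrist3.npz")
print(ray(d,(256,286),.134+.1292),ray(d,(195,224),.064+.1292),ray(d,(316,224),.064+.1292), ray(d,(256,166),.1932))
env.reach([.4845,.316,.226],down(0.))
s=monitor.sense();print(s["clock"],s["position"],s["contact_force"],s["finger_gap"])
for n in ["scene","wrist","top"]:
    d=eyes.grab_frame(n);np.savez(n+"4.npz",**d);cv2.imwrite(f"pics/{n}4.png",d["frame"][:,:,::-1])
a=cv2.imread("pics/scene4.png")[180:360,300:460]
b=cv2.imread("pics/wrist4.png")[60:360,120:400]
cv2.imwrite("pics/s4c.png",np.hstack([cv2.resize(a,(400,450),interpolation=cv2.INTER_CUBIC),cv2.resize(b,(400,450))]))
E
```

```text
[0.57624967 0.09266096 0.2632    ] [0.53680699 0.09396917 0.1932    ] [0.61487803 0.0940306  0.1932    ] [0.57616571 0.13158107 0.1932    ]
7.6 [0.48517141 0.3150432  0.22587778] [ 0.48278927 -1.56334115 -2.11393376] 0.31026842181030795
```

View pics/s4c.png

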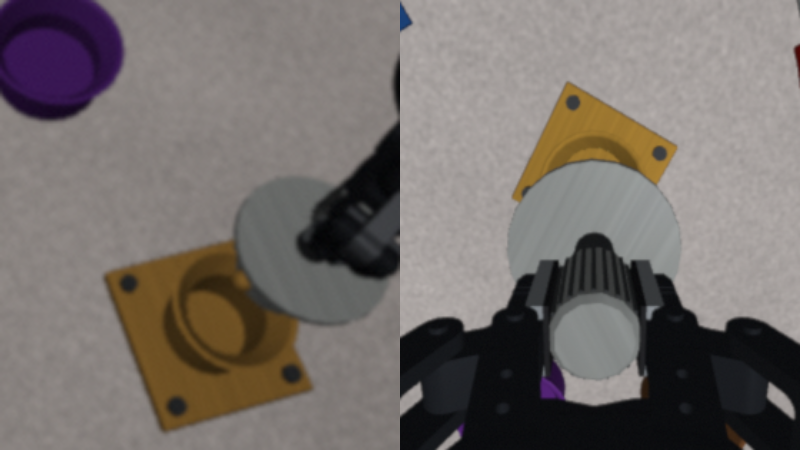

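View pics/top4.png

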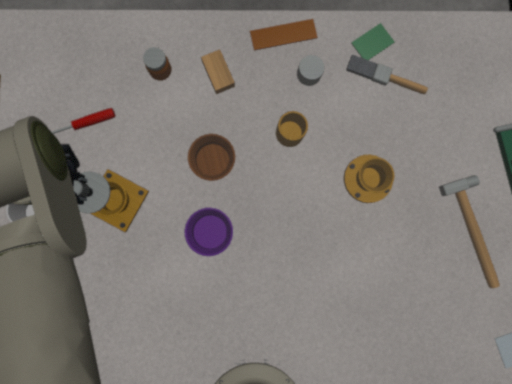

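```bash
python3 - <<'E'
from h import *
import cv2
d=np.load("wrist4.npz")
g=lambda X,Y:(120+(X-400)*.7,60+Y*2/3)
A,B,C=[ray(d,g(*p),.012)*1000 for p in [(568,82),(677,148),(513,200)]]
print(A,B,C,(B+C)/2, np.linalg.norm(A-B),np.linalg.norm(A-C))
print("bolts",[np.round(ray(d,g(*p),.016)*1000,1) for p in [(573,102),(659,153)]])
z=.064+.13
print(ray(d,g(508,240),z),ray(d,g(681,240),z),ray(d,g(594,160),z))
f=d["frame"][100:230,180:330,::-1]
cv2.imwrite("pics/w4c.png",cv2.resize(f,None,fx=5,fy=4.5,interpolation=cv2.INTER_CUBIC))
E
```

```text
[464.21118494 389.47662836  12.        ] [557.99602766 336.96115609  12.        ] [413.06571327 292.82384173  12.        ] [485.53087046 314.89249891  12.        ] 107.48707620769824 109.35090505108595
bolts [array([468.4, 374.1,  16. ]), array([541.9, 333.4,  16. ])]
[0.44711071 0.32053605 0.194     ] [0.5249498  0.32041734 0.194     ] [0.4858545  0.35492701 0.194     ]
```

View pics/w4c.png

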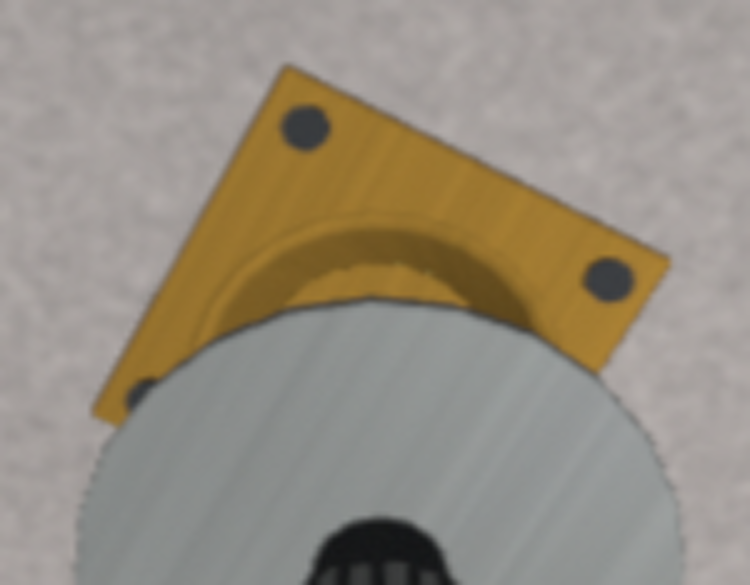

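Wrist-view bushing centre is (0.4855, 0.315), matching the earlier estimates. The plate centre is about (0.486, 0.3152), so it is aligned within 1 mm. I'll lower it slowly with a guard below the lock force.

```bash
python3 - <<'E'
from bench import env, kinematics, monitor, eyes, job
import cv2
from h import *
p=[.4847,.3152]
env.movel(p+[.162],velocity=.1)
env.hold(.2)
s=monitor.sense();print(s["clock"],s["position"],s["contact_force"])
for z in [.14,.125,.115,.111,.1095]:
    g=env.movel(p+[z],velocity=.04,guard=8)
    s=monitor.sense();print(g,s["clock"],s["position"],s["contact_force"],s["finger_gap"])
    if g: break
d=eyes.grab_frame("wrist");cv2.imwrite("pics/wrist5.png",d["frame"][:,:,::-1])
d=eyes.grab_frame("scene");cv2.imwrite("pics/scene5.png",cv2.resize(d["frame"][180:360,300:480,::-1],None,fx=3,fy=3,interpolation=cv2.INTER_CUBIC))
E
```

```text
8.7417 [0.48493855 0.31529271 0.16259831] [ 0.25000799  0.28618181 -2.06907492]
False 9.4417 [0.48478035 0.3152279  0.14008996] [-0.97123577  0.43035346 -1.87923286] 0.3114451121186815
True 9.7583 [0.48460605 0.31553615 0.130175  ] [-0.29247288  0.81568472 -2.59461667] 0.31034657310767255
```

View pics/scene5.png

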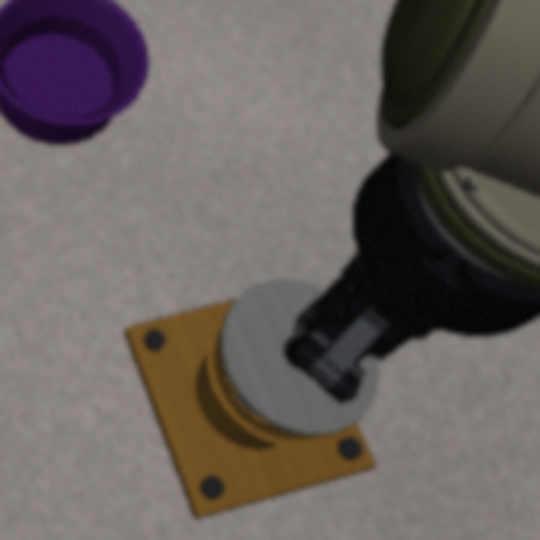

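View pics/wrist5.png

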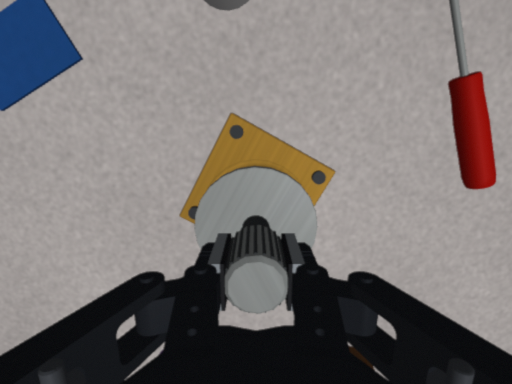

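The guard tripped at foot height ≈ 42 mm, where the plungers enter the bore, and the residual force is only the weight. I'll continue in smaller, slower steps.

```bash
python3 - <<'E'
from bench import env, kinematics, monitor, eyes, job
from h import *
p=[.4847,.3152]
for z in [.129,.127,.125,.123]:
    g=env.movel(p+[z],velocity=.01,guard=9)
    s=monitor.sense();print(g,s["clock"],np.round(s["position"],4),np.round(s["contact_force"],2),np.round(s["ft_torque"],2))
    if g: break
E
```

```text
False 10.2083 [0.4845 0.3153 0.129 ] [-1.97  0.87 -0.7 ] [ 0.34  0.41 -0.01]
False 10.5583 [0.4845 0.3152 0.1266] [-1.95  2.35 -2.3 ] [0.48 0.38 0.01]
False 10.9083 [0.4845 0.3152 0.1248] [-2.33  1.95 -2.49] [0.4  0.58 0.01]
False 11.2583 [0.4846 0.3152 0.1228] [-1.63  2.16 -3.46] [ 0.41  0.6  -0.01]
```

It is inside the bore at low force. I'll shift slightly to relieve the small side force and continue to just above the seat.

```bash
python3 - <<'E'
from bench import env, kinematics, monitor, eyes, job
from h import *
p=[.4843,.3156]
for z in [.119,.115,.112,.110,.109,.108]:
    g=env.movel(p+[z],velocity=.015,guard=8)
    s=monitor.sense();print(g,s["clock"],np.round(s["position"],4),np.round(s["contact_force"],2),np.round(s["ft_torque"],2))
    if g: break
env.hold(.3)
s=monitor.sense();print(s["clock"],np.round(s["position"],4),np.round(s["contact_force"],2))
d=eyes.grab_frame("wrist");np.savez("w6.npz",**d)
import cv2
cv2.imwrite("pics/wrist6.png",cv2.resize(d["frame"][90:340,160:360,::-1],None,fx=2.2,fy=2.2,interpolation=cv2.INTER_CUBIC))
d=eyes.grab_frame("scene");cv2.imwrite("pics/scene6.png",cv2.resize(d["frame"][250:360,330:440,::-1],None,fx=5,fy=5,interpolation=cv2.INTER_CUBIC))
E
```

```text
False 11.675 [0.4844 0.3155 0.1188] [-1.36  1.59 -2.93] [0.31 0.17 0.07]
False 12.0917 [0.4843 0.3155 0.1148] [ 0.56  1.01 -4.2 ] [ 0.27  0.1  -0.03]
False 12.4417 [0.4843 0.3155 0.1118] [-0.95  0.64 -3.8 ] [ 0.25  0.07 -0.04]
False 12.725 [0.4843 0.3156 0.1098] [-0.46  1.55 -3.68] [0.24 0.01 0.02]
False 12.975 [0.4843 0.3156 0.109 ] [ 0.14  1.79 -1.65] [ 0.17  0.1  -0.01]
False 13.225 [0.4843 0.3156 0.1079] [-0.46  0.03 -2.64] [0.22 0.09 0.04]
13.525 [0.4843 0.3156 0.1079] [-0.15  0.65 -2.91]
```

View pics/scene6.png

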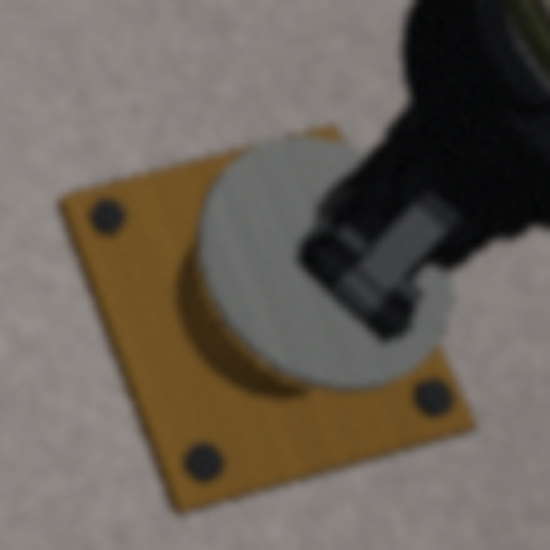

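View pics/wrist6.png

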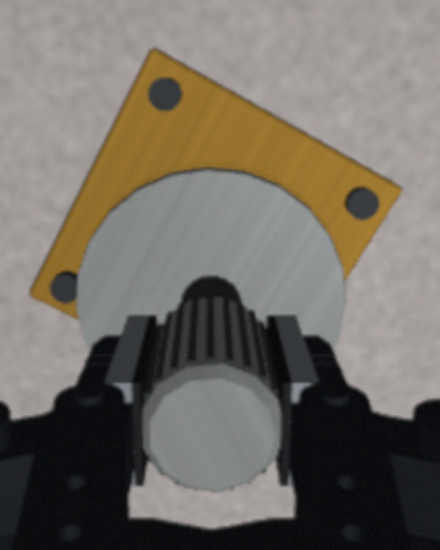

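The plate is over the rim, and plate-to-knob spacing in the wrist view is unchanged since the lift (plate top 166, knob centre 285). So the knob is still up. Next I find the seat gently, dwell, then press.

```bash
python3 - <<'E'
from bench import env, kinematics, monitor, eyes, job
from h import *
p=[.4843,.3156]
z=.1079
while z>.1035:
    z-=.0005
    g=env.movel(p+[z],velocity=.01,guard=6); env.hold(.1)
    s=monitor.sense();print(g,s["clock"],np.round(s["position"],4),np.round(s["contact_force"],2))
    if g or s["contact_force"][2]>3: break
env.hold(.3)
s=monitor.sense();print(s["clock"],np.round(s["position"],4),np.round(s["contact_force"],2))
E
```

```text
False 13.975 [0.4843 0.3156 0.1075] [-1.17  0.02 -2.11]
False 14.325 [0.4843 0.3157 0.107 ] [-0.43  0.85 -0.03]
False 14.675 [0.4843 0.3157 0.1069] [-2.15  1.55  5.56]
14.975 [0.4844 0.3157 0.107 ] [-2.37  0.34  5.74]
```

The gauge is seated at TCP z = 0.107 with +5.7 N, below the lock force. Now I press in increments, watching for the hard stop.

```bash
python3 - <<'E'
from bench import env, kinematics, monitor, eyes, job
from h import *
import cv2
p=[.4843,.3156]
env.close_gripper(110)
s=monitor.sense();print(s["clock"],np.round(s["position"],4),np.round(s["contact_force"],2),s["finger_gap"])
z=.1065
while z>.0955:
    g=env.movel(p+[z],velocity=.015,guard=25); env.hold(.05)
    s=monitor.sense();print(g,round(z,4),s["clock"],np.round(s["position"],4),np.round(s["contact_force"],2))
    if g or s["contact_force"][2]>26: break
    z-=.001
env.hold(.2)
s=monitor.sense();print(s["clock"],np.round(s["position"],4),np.round(s["contact_force"],2),s["finger_gap"])
d=eyes.grab_frame("wrist");np.savez("w7.npz",**d)
cv2.imwrite("pics/wrist7.png",cv2.resize(d["frame"][90:340,160:360,::-1],None,fx=2.2,fy=2.2,interpolation=cv2.INTER_CUBIC))
E
```

```text
15.1917 [0.4843 0.3157 0.107 ] [-4.14 -0.7   6.79] 0.3014411581267073
False 0.1065 15.4917 [0.4844 0.3157 0.107 ] [-2.63 -0.09  6.06]
False 0.1055 15.7917 [0.4844 0.3157 0.1063] [-3.58 -0.59  7.46]
False 0.1045 16.0917 [0.4844 0.3157 0.1054] [-4.87 -0.46  8.35]
False 0.1035 16.3917 [0.4844 0.3158 0.1044] [-4.64  0.08  8.73]
False 0.1025 16.6917 [0.4844 0.3157 0.1034] [-4.78 -0.65  9.39]
False 0.1015 16.9917 [0.4844 0.3157 0.1024] [-4.6  -0.22  7.98]
False 0.1005 17.2917 [0.4844 0.3157 0.1014] [-4.41  0.4   9.2 ]
False 0.0995 17.5917 [0.4845 0.3158 0.1012] [-7.34 -1.32 15.64]
False 0.0985 17.8917 [0.4845 0.3158 0.1011] [-10.08  -3.38  22.53]
False 0.0975 18.1917 [0.4846 0.3158 0.101 ] [-12.77  -4.04  29.93]
18.3917 [0.4846 0.3159 0.101 ] [-11.17  -3.57  30.33] 0.3037844187676458
```

View pics/wrist7.png

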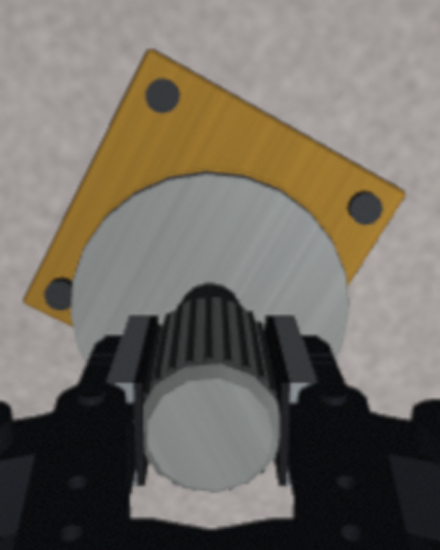

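TCP travel was 6.0 mm at 11–12 N on the lock, then a firm rise to 30 N with no motion, which is the hard stop. The rated travel is a bit larger than 6 mm, so I'll check total knob-to-plate travel from the images.

```bash
python3 - <<'E'
from h import *
import cv2
for n in ["wrist3","wrist4","w6","w7"]:
    f=np.load(n+".npz")["frame"].astype(float)
    sat=f.max(2)-f.min(2); hsv=cv2.cvtColor(np.load(n+".npz")["frame"],cv2.COLOR_RGB2HSV)
    g=f.mean(2)
    # neutral/greenish plate: b>=r
    m=((f[...,2]-f[...,0])>-1.5)&(g>90)
    m=cv2.morphologyEx(m.astype(np.uint8),cv2.MORPH_OPEN,np.ones((3,3)))
    nlab,lab,st,c=cv2.connectedComponentsWithStats(m)
    L=lab[215,225]; mm=lab==L; ys,xs=np.where(mm); 
    cn=max(cv2.findContours(mm.astype(np.uint8),0,1)[0],key=cv2.contourArea)[:,0]
    up=cn[(cn[:,1]<225)&(cn[:,1]>150)]
    e=cv2.fitEllipse(up.astype(np.float32))
    print(n,L,ys.min(),[(xs[ys==r].min(),xs[ys==r].max()) for r in (200,210,215,220,225)],np.round(np.hstack([e[0],e[1],e[2]]),1))
E
```

```text
wrist3 2 167 [(np.int64(201), np.int64(310)), (np.int64(197), np.int64(314)), (np.int64(196), np.int64(315)), (np.int64(196), np.int64(315)), (np.int64(195), np.int64(316))] [255.5 197.3  56.8 125.6  90. ]
wrist4 9 167 [(np.int64(201), np.int64(310)), (np.int64(197), np.int64(314)), (np.int64(196), np.int64(315)), (np.int64(196), np.int64(315)), (np.int64(195), np.int64(316))] [255.7 197.3  56.7 125.   89.9]
w6 2 167 [(np.int64(202), np.int64(310)), (np.int64(198), np.int64(313)), (np.int64(195), np.int64(314)), (np.int64(195), np.int64(316)), (np.int64(196), np.int64(316))] [255.5 197.5  56.6 125.7  90. ]
w7 2 169 [(np.int64(201), np.int64(309)), (np.int64(197), np.int64(314)), (np.int64(195), np.int64(315)), (np.int64(193), np.int64(316)), (np.int64(192), np.int64(317))] [255.  199.1  56.  126.1  90. ]
```

The pictures can't resolve 1 mm, but 33 N on the lock (it needs 11–13 N) with no motion means it is at the stop. I'll draw it out slowly and watch the pull force.

```bash
python3 - <<'E'
from bench import env, kinematics, monitor, eyes, job
from h import *
import cv2
p=[.4844,.3157]
for z,v in [(.101,.03),(.104,.02),(.110,.02),(.12,.03),(.14,.04),(.17,.06),(.215,.1)]:
    env.movel(p+[z],velocity=v)
    s=monitor.sense();print(z,s["clock"],np.round(s["position"],4),np.round(s["contact_force"],2))
env.hold(.2)
s=monitor.sense();print(s["clock"],np.round(s["position"],4),np.round(s["contact_force"],2),s["finger_gap"])
for n in ["wrist","scene"]:
    d=eyes.grab_frame(n);np.savez(n+"8.npz",**d)
    f=d["frame"][:,:,::-1]
    f=f[90:340,160:360] if n=="wrist" else f[180:360,320:464]
    cv2.imwrite(f"pics/{n}8.png",cv2.resize(f,(400,500),interpolation=cv2.INTER_CUBIC))
cv2.imwrite("pics/c8.png",np.hstack([cv2.imread("pics/wrist8.png"),cv2.imread("pics/scene8.png")]))
E
```

```text
0.101 18.7083 [0.4845 0.3159 0.1013] [-3.71  0.56  7.35]
0.104 19.0083 [0.4843 0.3155 0.1035] [-1.12 -0.22 -1.98]
0.11 19.4583 [0.4844 0.3158 0.1103] [-0.71  0.1  -0.93]
0.12 19.9417 [0.4845 0.3159 0.1204] [-1.1   0.39 -0.89]
0.14 20.5917 [0.4844 0.3157 0.1399] [-0.34  0.18 -1.7 ]
0.17 21.2417 [0.4843 0.3157 0.1699] [-0.15 -0.42 -0.69]
0.215 21.8417 [0.4841 0.3156 0.2143] [-1.15  0.12 -1.65]
22.0417 [0.4842 0.3156 0.2143] [-0.56 -0.   -1.72] 0.30157515938247115
```

View pics/c8.png

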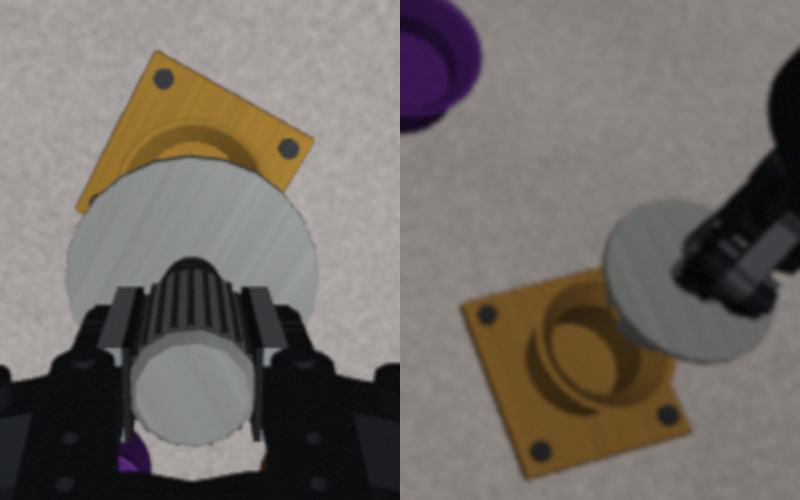

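The gauge is out. The plate now appears 126 px wide against 121 before, about 7.5 mm closer, so the knob is fully down. Next: back over the cup and lower.

```bash
python3 - <<'E'
from bench import env, kinematics, monitor, eyes, job
from h import *
import cv2
p=[.5765,.0920]
env.reach(p+[.215],down(0.)); env.hold(.2)
env.movel(p+[.12],velocity=.1); env.hold(.1)
d=eyes.grab_frame("scene")
cv2.imwrite("pics/s9.png",cv2.resize(d["frame"][170:300,190:330,::-1],None,fx=4,fy=4,interpolation=cv2.INTER_CUBIC))
for z in [.094,.091,.090,.0895,.089,.0885,.088,.0875]:
    g=env.movel(p+[z],velocity=.04 if z>.092 else .015,guard=6)
    s=monitor.sense();print(g,z,s["clock"],np.round(s["position"],4),np.round(s["contact_force"],2))
    if g: break
E
```

```text
False 0.094 25.35 [0.5767 0.092  0.0942] [ 0.42 -0.32 -1.68]
False 0.091 25.7 [0.5765 0.092  0.091 ] [-0.24 -0.68 -1.93]
False 0.09 25.95 [0.5765 0.092  0.09  ] [ 0.54 -0.18 -2.31]
False 0.0895 26.2 [0.5765 0.092  0.0895] [-0.43 -0.02 -2.61]
False 0.089 26.45 [0.5766 0.092  0.0894] [-0.79  0.64  1.9 ]
False 0.0885 26.7 [0.5767 0.092  0.0893] [-3.6   0.18  7.29]
False 0.088 26.95 [0.5767 0.092  0.0893] [-4.56 -0.12 11.58]
False 0.0875 27.2 [0.5768 0.092  0.0893] [-6.22 -0.7  13.66]
```

View pics/s9.png

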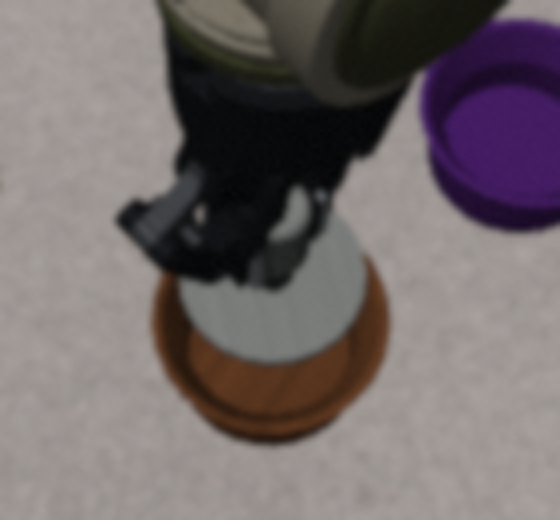

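Foot contact came at TCP z = 0.0893, against 0.089 expected. I'll ease the load off, release, retreat and check.

```bash
python3 - <<'E'
from bench import env, kinematics, monitor, eyes, job
from h import *
import cv2
p=[.5765,.0920]
env.movel(p+[.0891],velocity=.02); env.hold(.2)
s=monitor.sense();print(s["clock"],np.round(s["position"],4),np.round(s["contact_force"],2))
env.release(); env.hold(.2)
env.movel(p+[.26],velocity=.1)
d=eyes.grab_frame("wrist");np.savez("w10.npz",**d)
cv2.imwrite("pics/w10.png",cv2.resize(d["frame"][110:240,190:330,::-1],None,fx=4,fy=4,interpolation=cv2.INTER_CUBIC))
env.reach([.45,-.2,.3],down(0.))
s=monitor.sense();print(s["clock"],np.round(s["position"],4),np.round(s["contact_force"],2),s["finger_gap"])
d=eyes.grab_frame("scene");np.savez("s10.npz",**d)
a=cv2.resize(d["frame"][210:285,215:300,::-1],None,fx=4.4,fy=4.4,interpolation=cv2.INTER_CUBIC)
d=eyes.grab_frame("top");np.savez("t10.npz",**d)
b=cv2.resize(d["frame"][120:190,175:250,::-1],None,fx=5,fy=5,interpolation=cv2.INTER_CUBIC)[:330]
cv2.imwrite("pics/c10.png",np.hstack([a,b]))
E
```

```text
27.65 [0.5767 0.092  0.0893] [-0.89  0.1   4.93]
31.5833 [ 0.4504 -0.1993  0.2999] [-0.45 -0.77 -0.96] 1.0009655896802474
```

View pics/c10.png

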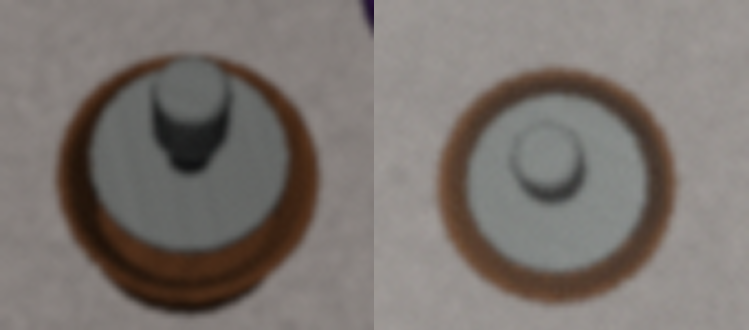

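View pics/w10.png

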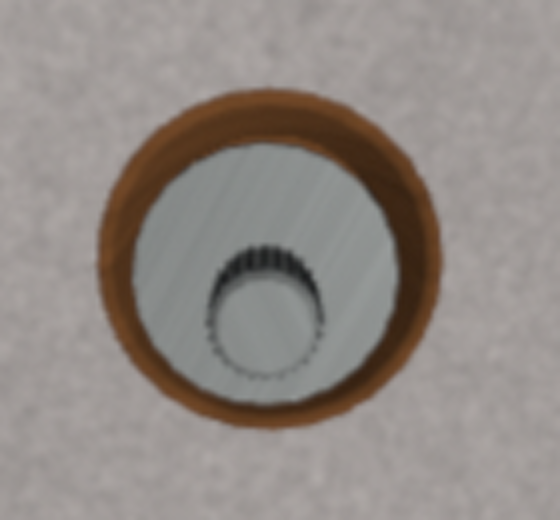

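In the cup the gauge stands centred and upright, with a visibly lower knob. In the scene view the knob top is about 2.5 px nearer the plate than at the start, consistent with about 8 mm. The gripper is clear, so I'll hand in.

```bash
python3 - <<'E'
from bench import env, monitor, job
from h import *
S=np.load("scene0.npz")
print(proj(S,[[.576,.0915,.134],[.576,.0915,.127],[.576,.0915,.126]])-proj(S,[[.576,.0915,.134]]))
print(job.hand_in(), monitor.sense()["clock"])
E
```

```text
[[ 0.          0.        ]
 [-0.08416332  1.88433588]
 [-0.09604464  2.15034716]]
the job is handed in; nothing more can be done
the job is handed in; nothing more can be done
```

I took the gauge from its brown cup and lowered it into the square-flanged bushing until the stop plate sat on the rim. I then pushed the knob down to lock it, drew the gauge out and stood it back in its cup. The job is handed in at about 32 s of the 58 s allowed, with no verdict reported.

**Checks that agreed:**
- **Seating:** contact came at a tool height of 0.107 m, against 0.108 m expected. The knob looked unchanged since the lift.
- **Locking:** the knob moved at 11–12 N, then hit a firm stop at about 30 N.
- **Back in the cup:** the foot touched within 0.5 mm of the expected height. The last pictures show the gauge centred and upright with its knob lower by about 2.5 px, where 2.2 px is predicted for 8 mm. The gripper was open and well clear.

**Checks that disagreed or are not certain:**
- **Early guard stop:** the 8 N guard tripped once as the plungers entered the bore, and I carried on more slowly. That bump may have moved the knob or slipped the grip by 1–2 mm.
- **Knob travel:** I measured only 6.0 mm during the push, against at least 6.8 mm needed. The force at the stop and the pictures both point to full lock.
- **Plungers:** I did not see them directly. That they are held in at the bore's size is inferred from the lock.

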